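# Lock the spring pin of a jig under its eared lock plate

## Robot

A 6-joint arm with a two-finger parallel gripper is mounted at the origin on the work surface. World frame = base frame: x ahead of the robot, y to its left, z up, the work surface at z = 0. Lengths are in m, angles in degrees, forces in N, time in s.
With the tool pointing down it reaches from about 0.4 to 0.825 m from the base axis. Payload 7 kg.
Tool frame: the origin (TCP) lies midway between the tips of the shut fingers; the grasp point (between the pads) lies 19 mm behind it; z points along the fingers, y is the line along which they close (so a half turn about z gives the same grasp; the last joint's range is limited). The gripper opens to 88 mm and grips with 3 to 60 N. Pads are 19 mm wide; open, the fingers measure 130 mm over their backs; the gripper's body (78 mm by 193 mm) begins 47 mm behind the grasp point.
Start: joints at [-47.034, 20.546, 0.682, 0, -70.136, -16.507], TCP at [0.301, -0.604, 0.2] pointing down, gripper open.
Joint ranges: [-176.03, 176.03], [-82.01, 121.73], [-58.28, 71.71], [-173.87, 95.51], [-174.79, -0.11], [-173.66, 173.66]. Speed limits (degrees/s): [136.94, 136.94, 172.46, 180, 180, 180].

## Interface

Orientations are given as a 3x3 rotation matrix whose columns are the frame's x, y, z axes.
In Python, from rig import robot gives the robot as it stands. Calls block until the motion is done:
- robot.goto(position, orientation): joint-space move of the TCP to a pose.
- robot.servo_line(position, ori=None, speed=0.15): straight line of the TCP; ori=None keeps the orientation; speed is the mean speed in m/s.
- robot.movej(angles): joint-space move.
- robot.move_gripper(opening): opening from 0.0 (shut) to 1.0 (fully open); the grip force is fixed at half the most; returns when the fingers have stopped.
- robot.dwell(seconds).
- robot.ik(position, orientation): joint angles nearest the present ones, or None.
- robot.grab_frame(name): name is "side" or "top" or "wrist"; returns (picture, depth): 480x640x3 uint8, red, green, blue; 480x640 float32, m along the optical axis (not along the pixel's ray), 0 where there is no reading.
- robot.camera_info(name): a dict with "vfov" (degrees; the focal length in pixels is half the picture's height over the tangent of half this angle, whatever the lens; pixels are square), "cx", "cy" (the principal point, pixels), "view" (4x4, takes a point from world to camera coordinates); the wrist camera has in their place "T_tool_cam" (4x4, takes a point from camera to tool coordinates, whose origin is the TCP and whose axes are the flange's). Camera axes: x right, y down, z forward; pixel columns grow to the right and rows downward; lengths in m; the calibration is good to about 2 mm. A picture is of the moment at which its call begins: read the wrist's pose just before it. camera_info takes no time and is no camera call.
A pose or a line that the arm cannot do raises robot.Unreachable and nothing moves.
- robot.job_done(): hands the job in; it is judged then, once.
Readings, each from a call of its own:
- robot.read_t(): time.
- robot.read_qpos(): joint angles.
- robot.read_qvel(): joint speeds.
- robot.read_effort(): joint torques, N m.
- robot.read_position(): TCP position.
- robot.read_tcp_rot(): TCP orientation.
- robot.read_force(): force on the tool from outside, world axes, zero at the start.
- robot.read_ft_torque(): the same for the moment, N m.
- robot.read_grip_width(): opening from 0.0 (shut) to 1.0 (fully open).
- robot.read_finger_force(): force on a finger pad.
Only numpy, scipy, OpenCV 4.12 (cv2) and the standard library are available. Lean on these libraries where they do the work, as an engineer would, in place of code of your own. Each camera call takes 0.05 s, during which the arm holds its last target. There are 200 camera calls.

## Task

Pick up the lock plate with the ears, use it to push the jig's spring pin down into the head until the plate sits on the seat, then slide it under the four claws until it is fully home against the end stop, and let go so that the pin stays trapped. Work gently: never bear on the jig with more than about 50 N. Leave the other things on the bench where they are.

Things in the scene. Friction and masses are not known exactly. Their poses are not given: they have to be found in the camera images.
- lock_plate: Loose steel lock plate, 0.2 kg. Flat bar 70 (x) x 36 (y) x 6 mm; cross bars 12 mm long at x = +-22 mm make four ears, 56 mm wide over them in y. Amid it a tab 14 (x) x 24 (y) mm stands from 6 to 54 mm above the underside: grip it with fingertips 18 mm or more above the underside, clear of the claws. Origin: centre of underside, z up. Either end may go to the stop.
- jig: Jig fixed to the bench: dark steel base 130 (x) x 90 (y) x 20 mm with an aluminium head on four guide posts. Origin: centre of the base's underside; x points along the slide to the end stop. The head's height is adjustable and NOT measured: its flat seat lies anywhere from 52 to 92 mm above the origin. The seat is the floor of a trough along x, 60 mm wide (ears have 2 mm each side), walls 9 mm high, greased (friction about 0.2).
- entry (a point): Where the plate's centre goes in from above, long side along the jig's x: jig x = -18 mm, y = 0, at the lowest seat height (52 mm; true seat 0 to 40 mm higher). Ears pass the claws with 4 mm to spare. Here stands the spring pin, 18 mm across, its free tip 16 mm above the seat: 4 N at first, 9 N when the plate meets the rigid seat, a sharp rise (near it, go 10 mm/s or slower); then ease up 1 mm and slide.
- home (a point): Where the plate's centre ends, ears under the claws: jig x = 0, y = 0, height as entry. Four steel claws, 15 mm long in x, centred at x = +-22.5 mm, reach in over the trough to y = +-20 mm; undersides 9 mm, tops 15 mm above the seat, so the 6 mm plate has 3 mm play in height under them.
- stop (a point): Face of the end stop, a cross wall 15 mm high above the seat, at jig x = +35 mm: the plate's front edge meets it when home. Height as entry.
- blank_plate: decoy: a steel plate 70 x 56 x 6 mm, plain rectangle without ears, with a shorter upright tab (30 mm high); not needed. Bystander: leave it alone. Origin: centre of its underside
- wrench: loose open-ended wrench, 150 mm long, lying along its x. Bystander: leave it alone. Origin: middle of its length, underside
- screwdriver: loose screwdriver, 170 mm long, lying along its x. Bystander: leave it alone. Origin: middle of its length, underside
- bush: loose steel bush, 48 mm across, 30 mm high. Bystander: leave it alone. Origin: centre of its underside
- can: white can, 52 mm across, 60 mm high. Bystander: leave it alone. Origin: centre of its underside
- tape: black tape measure, 60 x 35 x 55 mm. Bystander: leave it alone. Origin: centre of its underside
Mind the look-alikes: they are no part of the job. Leave any blue or turquoise look-alike of the lock_plate alone.

How it is judged (in metres and radians):
On the way, in this order (a step that is already met when the one before it is completed fails the run):
1. the lock plate is lifted off the bench (height (world z) of lock_plate above 0.04 m), for 0.1 s.
2. the plate is pressed down on the pin at the entry place, beside the claws, with more than 6 N (contact force between lock_plate and jig above 6 N and x of lock_plate in the frame of jig between -0.026 and -0.012 m and y of lock_plate in the frame of jig between -0.006 and 0.006 m), for 0.1 s.
3. the plate is slid home, the pin pressing it against the claws (over 6 N) (contact force between lock_plate and jig above 6 N and x of lock_plate in the frame of jig between -0.004 and 0.003 m and y of lock_plate in the frame of jig between -0.004 and 0.004 m), for 0.1 s.
At the end, for the whole second after the job is handed in: The lock plate is released and at rest in the jig, its centre within 4 mm of home along (3 mm past at most) and across the slide, in line within 0.12 rad, level within 0.08 rad, with the pushed-in pin pressing it up against the claws (over 6 N of contact; merely lying there gives 2 N) (all of step 3 and angle between the x axis of lock_plate and the x axis of jig, either way round below 0.12 rad and angle between lock_plate's own z axis and vertical below 0.08 rad and linear speed of lock_plate below 0.02 m/s and angular speed of lock_plate below 0.2 rad/s); the robot touches nothing.
It fails at once if the lock plate bears on the jig with more than 50 N (contact force between lock_plate and jig above 50 N).
It fails at once if the fingers or arm bear on the jig with more than 50 N (contact force between any of the fingers, the arm and jig above 50 N).
It fails at once if a bystander is moved by more than 25 mm (distance of any of blank_plate, wrench, screwdriver, bush, can, tape from where it was at the start of the episode above 0.025 m).
It also fails if it takes over 64 s, if anything falls off the work surface, if the arm or the gripper's body presses on something with over 40 N, if the wrist force passes 120 N, or if a joint passes its speed limit or range.

## Working session

There is one attempt and no reset: what is moved stays moved. The work goes in short steps, each a Python script; the robot and the scene stay as the last script left them, time stands still between calls to the robot, and variables do not carry over. Pictures are saved under pics/ and viewed, at most 10 in all, crops included, and the job is handed in when it is done.

```bash
mkdir -p pics; cat > h.py <<'E'
import numpy as np, cv2
from rig import robot
def cam(name):
    T=None
    if name=="wrist": p=np.array(robot.read_position()); R=np.array(robot.read_tcp_rot())
    im,d=robot.grab_frame(name); c=robot.camera_info(name)
    f=240/np.tan(np.radians(c["vfov"])/2)
    if name=="wrist":
        M=np.eye(4); M[:3,:3]=R; M[:3,3]=p; T=M@np.array(c["T_tool_cam"])
    else: T=np.linalg.inv(np.array(c["view"]))
    return im,d,f,c.get("cx",320),c.get("cy",240),T
def world(d,f,cx,cy,T):
    v,u=np.mgrid[:480,:640]
    P=np.stack([(u-cx)/f*d,(v-cy)/f*d,d,np.ones_like(d)],-1)
    W=(P@T.T)[...,:3]; W[d==0]=np.nan; return W
def shot(name,fn):
    im,*r=cam(name); cv2.imwrite(f"pics/{fn}.png",im[...,::-1]); W=world(*r); np.savez(f"{fn}.npz",W=W,im=im); return im,W
E
python3 - <<'E'
from h import *
a,_=shot("top","top0"); b,_=shot("side","side0")
for n in("top","side","wrist"):print(robot.camera_info(n))
print(robot.read_t())
E
```

```text
{'vfov': 55.46871191149332, 'cx': 316.5118252704911, 'cy': 236.1584126191828, 'view': array([[-0.01846944, -0.99966963,  0.01787498, -0.00576208],
       [-0.99860956,  0.01756109, -0.04970466,  0.55800234],
       [ 0.04937434, -0.01876814, -0.99860399,  0.91720532],
       [ 0.        ,  0.        ,  0.        ,  1.        ]])}
{'vfov': 51.938076354352475, 'cx': 327.11984770462254, 'cy': 237.78297757072747, 'view': array([[-0.91211791, -0.40969423, -0.01384046,  0.51484588],
       [-0.19738771,  0.46854209, -0.86110766,  0.1639624 ],
       [ 0.35927568, -0.78269978, -0.50823424,  0.88474909],
       [ 0.        ,  0.        ,  0.        ,  1.        ]])}
{'vfov': 61.89179631211223, 'cx': 324.06349971134784, 'cy': 243.74415033964817, 'T_tool_cam': array([[-5.34774196e-04, -9.51344113e-01, -3.08129994e-01,
         8.40926149e-02],
       [ 9.99999562e-01, -2.71927627e-04, -8.95976441e-04,
         1.57133131e-04],
       [ 7.68592855e-04, -3.08130338e-01,  9.51343841e-01,
        -1.85353144e-01],
       [ 0.00000000e+00,  0.00000000e+00,  0.00000000e+00,
         1.00000000e+00]])}
0.1
```

View pics/top0.png

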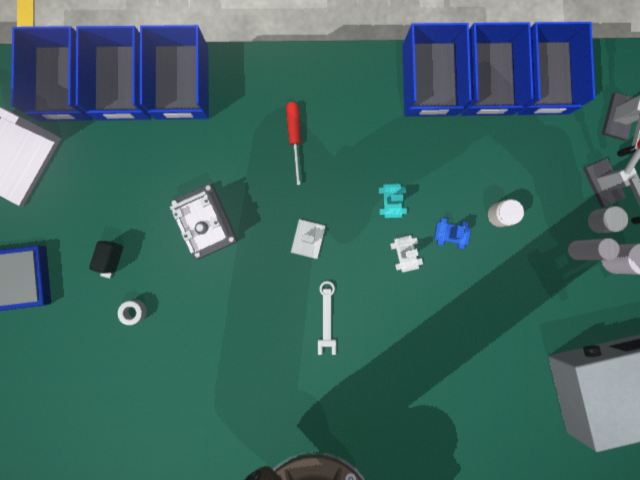

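View pics/side0.png

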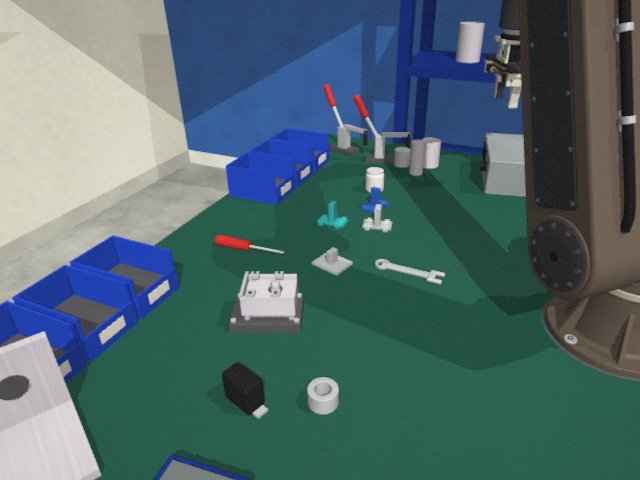

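The top picture shows the white eared lock plate at about (406,253), with blue and turquoise look-alikes at (453,233) and (392,200). The jig is at (203,222) and the blank at (309,238). The side picture agrees. Next I'll get coarse positions, then look closer with the wrist camera.

```bash
python3 - <<'E'
from h import *
W=np.load("top0.npz")["W"]
for n,(u,v) in dict(plate=(406,253),tab=(405,240),jig=(203,222),blue=(453,233),turq=(392,200),blank=(309,238)).items():
    print(n,np.nanmedian(W[v-1:v+2,u-1:u+2].reshape(-1,3),0).round(3))
R=np.array([[1,0,0],[0,-1,0],[0,0,-1.]])
print(robot.read_tcp_rot(), robot.read_qpos())
p=W[253,406]; j=W[222,203]
for q in(p,j):
  for a in range(0,360,45):
    c,s=np.cos(np.radians(a)),np.sin(np.radians(a))
    Rz=np.array([[c,-s,0],[s,c,0],[0,0,1]])
    k=robot.ik([q[0],q[1],.2],Rz@R); print(a,None if k is None else np.round(k,0))
E
```

```text
plate [ 0.52  -0.19   0.053]
tab [ 0.547 -0.199  0.006]
jig [0.587 0.203 0.064]
blue [ 0.559 -0.29   0.031]
turq [ 0.624 -0.164  0.055]
blank [ 0.553 -0.     0.037]
[[-8.95312774e-01 -4.45437267e-01 -8.23182105e-04]
 [-4.45438001e-01  8.95311837e-01  1.30485087e-03]
 [ 1.55775478e-04  1.53492624e-03 -9.99998810e-01]] [-4.70355880e+01  2.05883647e+01  6.37900219e-01 -1.74796969e-02
 -7.01363908e+01 -1.65071014e+01]
0 [  0.   9. -15.   0. -66.  90.]
45 [  0.   9. -15.   0. -66. 135.]
90 None
135 [   0.    9.  -15.    0.  -66. -135.]
180 [  0.   9. -15.   0. -66. -90.]
225 [  0.   9. -15.   0. -66. -45.]
270 [  0.   9. -15.   0. -66.  -0.]
315 [  0.   9. -15.   0. -66.  45.]
0 [ 37.  16.  -7.   0. -68.  53.]
45 [ 37.  16.  -7.   0. -68.  98.]
90 [ 37.  16.  -7.   0. -68. 143.]
135 [  37.   16.   -7.    0.  -68. -172.]
180 [  37.   16.   -7.    0.  -68. -127.]
225 [ 37.  16.  -7.   0. -68. -82.]
270 [ 37.  16.  -7.   0. -68. -37.]
315 [ 37.  16.  -7.   0. -68.   8.]
```

```bash
cat >> h.py <<'E'
def down(deg):
    c,s=np.cos(np.radians(deg)),np.sin(np.radians(deg))
    return np.array([[c,-s,0],[s,c,0],[0,0,1]])@np.diag([1,-1,-1.])
E
python3 - <<'E'
from h import *
robot.goto([.587,.175,.20],down(270)); robot.dwell(.2); a,_=shot("wrist","jig1"); print(robot.read_t())
robot.goto([.53,-.22,.17],down(270)); robot.dwell(.2); b,_=shot("wrist","pl1"); print(robot.read_t())
E
```

```text
3.2667
5.0
```

View pics/jig1.png

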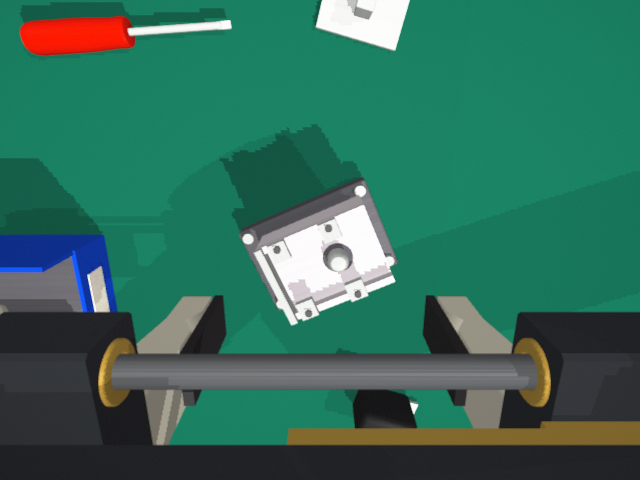

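View pics/pl1.png

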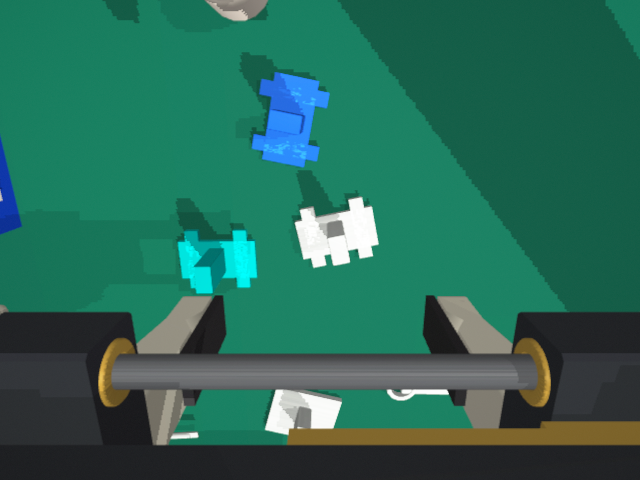

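The jig picture shows the end stop wall on the left, from (255,250) to (295,322), with the pin at (338,257) and claws at (277,249), (328,228), (308,313) and (357,293). So jig x points to image lower-left. In the plate picture the white lock plate is at (337,232), with its long axis roughly horizontal.

```bash
python3 - <<'E'
from h import *
def rect(P,n):
    (c,s,a)=cv2.minAreaRect((P[:,:2]*1000).astype(np.float32)); print(n,len(P),np.round(c,1),np.round(s,1),round(a,1),'z',np.median(P[:,2]).round(4))
W=np.load("jig1.npz")["W"]
S=W[170:335,225:410].reshape(-1,3); S=S[~np.isnan(S[:,0])]
S=S[S[:,2]>.008]
h,e=np.histogram(S[:,2],np.arange(.008,.12,.002))
for a,b in zip(h,e):
    if a>15: print(round(b,3),a)
rect(S,"all"); rect(S[(S[:,2]>.012)&(S[:,2]<.026)],"base")
for n,(u,v) in dict(pin=(338,257),c1=(277,250),c2=(328,229),c3=(308,314),c4=(357,294),seat=(300,280),seat2=(370,240),stopA=(255,250),stopB=(294,321)).items(): print(n,W[v,u].round(4), np.nanmedian(W[v-2:v+3,u-2:u+3].reshape(-1,3),0).round(4))
W=np.load("pl1.npz")["W"]
S=W[190:275,285:385].reshape(-1,3); S=S[S[:,2]>.003]
rect(S[S[:,2]<.010],"plate"); rect(S[S[:,2]>.045],"tab")
E
python3 - <<'E'
import cv2
a=cv2.imread('pics/jig1.png')[170:340,220:415]; b=cv2.imread('pics/pl1.png')[180:280,280:400]
a=cv2.resize(a,None,fx=4,fy=4,interpolation=2); cv2.imwrite('pics/jz.png',a[:600,:800])
E
```

```text
0.008 50
0.01 44
0.012 54
0.014 52
0.016 58
0.018 398
0.02 2129
0.022 239
0.024 225
0.032 21
0.034 51
0.036 47
0.038 53
0.04 50
0.042 55
0.044 53
0.046 54
0.048 58
0.05 57
0.052 55
0.054 52
0.056 63
0.058 61
0.06 59
0.062 546
0.064 4737
0.066 534
0.068 195
0.07 187
0.072 675
0.074 625
0.076 246
0.078 1183
0.08 992
0.082 71
all 14070 [593.1 210.4] [130.2  94.4] 23.2 z 0.065
base 3155 [592.2 212.7] [130.2  89.8] 23.3 z 0.0209
pin [0.5759 0.2006 0.08  ] [0.5759 0.2005 0.0798]
c1 [0.6248 0.1939 0.0819] [0.6249 0.194  0.0817]
c2 [0.584  0.1765 0.0818] [0.584  0.1764 0.0821]
c3 [0.6008 0.2512 0.0816] [0.6008 0.2511 0.0818]
c4 [0.5598 0.2328 0.0816] [0.5598 0.2328 0.0816]
seat [0.6081 0.2276 0.0641] [0.6081 0.2273 0.0648]
seat2 [0.5486 0.1909 0.065 ] [0.5486 0.1908 0.0652]
stopA [0.6436 0.196  0.0757] [0.6436 0.1965 0.0711]
stopB [0.613  0.259  0.0796] [0.613  0.2589 0.0798]
plate 3051 [ 521.2 -201.3] [70.9 92.3] 86.1 z 0.0069
tab 555 [ 518.9 -201. ] [14.  24.4] 11.8 z 0.0548
```

View pics/jz.png

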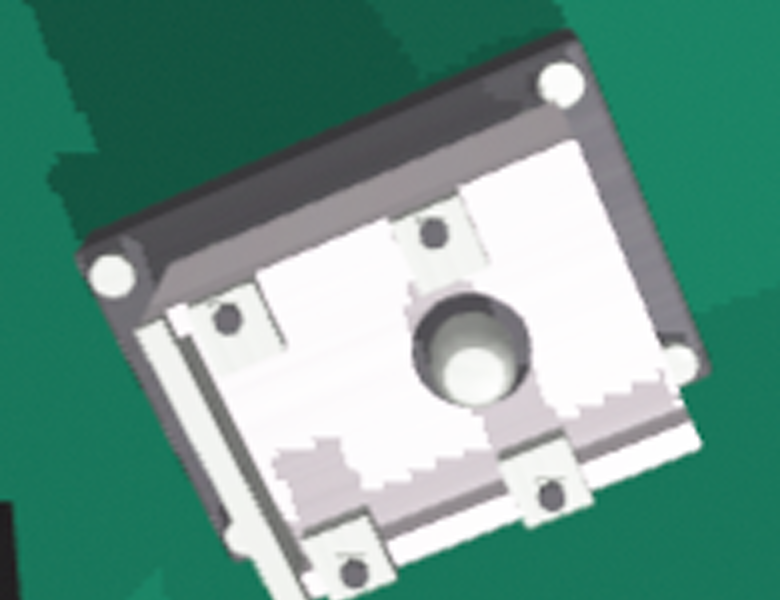

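The enlarged crop confirms the stop on the left and the pin at crop (470,365). Base size and claw spacing agree with the given dimensions. The jig centre is (0.592,0.213), its yaw is about 23.4° and the seat is at about 0.0645. The tab is at (0.519,-0.201) with yaw 11.8° and its top at 0.0548, which also fits. I'll pick the plate now.

```bash
python3 - <<'E'
from h import *
R=down(281.8); p=[.5189,-.2010]
robot.move_gripper(.6)
robot.goto(p+[.11],R); robot.servo_line(p+[.021],speed=.08)
f0=np.array(robot.read_force())
robot.move_gripper(0); print(robot.read_grip_width()*88,robot.read_finger_force(),f0.round(1),np.round(robot.read_force(),1))
robot.servo_line(p+[.17],speed=.1)
R=down(293.4); C=np.array([.5923,.2133]); d=np.array([np.cos(np.radians(23.4)),np.sin(np.radians(23.4))])
e=C-.018*d
robot.goto([*e,.17],R); robot.dwell(.3)
print(robot.read_grip_width()*88,np.round(robot.read_force(),1),robot.read_position(),robot.read_t())
shot("top","top2"); shot("wrist","w2"); a,_=shot("side","side2")
W=np.load("w2.npz"); cv2.imwrite("pics/w2.png",W["im"][...,::-1])
E
```

```text
13.756073405187557 29.999307096004486 [ 0.4  0.3 -0.6] [ 0.6  0.7 -0.4]
13.678754048220346 [-0.9 -1.3 -1.9] [0.57599127 0.2054122  0.17011001] 11.6
```

View pics/w2.png

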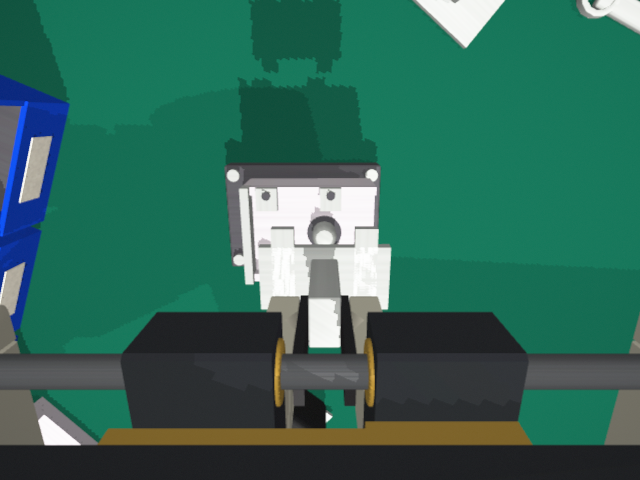

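The picture shows the plate held and level, parallel to the jig, with its ears at (283,237) and (366,237) and the pin at (323,233). I'll check the held offset from the depth data, and the jig again at this orientation.

```bash
python3 - <<'E'
from h import *
D=np.load("w2.npz"); W=D["W"]; R=down(293.4); p=np.array(robot.read_position())
L=(W-p)@np.array(robot.read_tcp_rot())   # tool frame
m=(W[...,2]>.145)&(W[...,2]<.165); m[300:]=False; m[:,:250]=False;m[:,400:]=False
Q=L[m]; print("plate top z",np.median(W[m][:,2]))
for x in range(8,32,2):
    s=Q[(Q[:,0]*1e3>=x)&(Q[:,0]*1e3<x+2)]
    if len(s): print(x,len(s),(s[:,1].min()*1e3).round(1),(s[:,1].max()*1e3).round(1))
print("ear xmax",np.percentile(Q[:,0],[99,99.8,100])*1e3)
for lo,hi in((-.032,-.014),(.012,.032)):
    s=Q[(Q[:,1]>lo)&(Q[:,1]<hi)&(Q[:,0]>.021)]; print("ear y",s[:,1].min()*1e3,s[:,1].max()*1e3,"xmax",s[:,0].max()*1e3)
# jig in the same picture
d=np.array([np.cos(np.radians(23.4)),np.sin(np.radians(23.4))])
for n,(u,v) in dict(dotL=(265.5,196),dotR=(330.5,196)).items():
    q=W[int(v)-3:int(v)+4,int(u)-3:int(u)+4].reshape(-1,3); print(n,np.nanmedian(q,0).round(4))
S=W[155:290,220:395].reshape(-1,3); S=S[(S[:,2]>.016)&(S[:,2]<.026)]
l=(S-p)@np.array(robot.read_tcp_rot()); print("base tool x max",np.percentile(l[:,0],99.7)*1e3,"y",np.percentile(l[:,1],[.3,99.7])*1e3)
c=W[218:247,308:340].reshape(-1,3); c=c[(c[:,2]>.077)&(c[:,2]<.083)]; 
if len(c): print("pin",len(c),c.mean(0).round(4),"expected", [.5758,.2062])
gray=cv2.cvtColor(D["im"],cv2.COLOR_RGB2GRAY)[190:203]
for a,b in((258,275),(322,340)):
    g=gray[:,a:b]; v,u=np.nonzero(g<110); print("dark",a+u.mean(),190+v.mean(),len(u))
E
```

```text
plate top z 0.1560696945812674
8 363 -34.8 35.3
10 488 -34.7 35.1
12 517 -34.4 35.0
14 476 -35.0 34.8
16 604 -34.8 35.3
18 338 -34.6 35.1
20 172 -27.8 28.2
22 180 -27.8 28.2
24 180 -27.6 28.1
26 240 -27.6 28.0
28 79 -27.6 28.0
ear xmax [28.02900161 28.20860299 28.39263761]
ear y -27.788406051063316 -15.71874567211944 xmax 28.392637608677145
ear y 16.129210686068127 28.236042322266538 xmax 28.33482399111237
dotL [0.6254 0.194  0.0817]
dotR [0.5841 0.1763 0.0821]
base tool x max 44.91996017692723 y [-82.51155246  47.12282022]
pin 336 [0.5762 0.2045 0.0795] expected [0.5758, 0.2062]
dark 265.29545454545456 195.61363636363637 44
dark 330.1136363636364 195.5 44
```

The plate is aligned within 0.3 mm laterally and sits at jig x of about -17.7 mm. Now I'll press it down.

```bash
python3 - <<'E'
from h import *
R=down(293.4); p=np.array(robot.read_position())
x,y=.5758,.2062
f0=np.array(robot.read_force()); print("f0",f0.round(1))
robot.servo_line([x,y,.112],speed=.06); robot.dwell(.2)
f0=np.array(robot.read_force()); print("f0",f0.round(1),robot.read_position())
z=.112
while z>.079:
    st=.002 if z>.0925 else .0005
    z-=st; robot.servo_line([x,y,z],speed=.01)
    f=np.array(robot.read_force())-f0
    print(round(z,4),np.round(robot.read_position()[2],4),f.round(1))
    if f[2]>14 or np.hypot(*f[:2])>12: break
robot.dwell(.2)
print(robot.read_t(),(np.array(robot.read_force())-f0).round(1),robot.read_position(),robot.read_grip_width()*88)
shot("wrist","w3")
E
```

```text
f0 [ 0.7  0.6 -2.3]
f0 [-0.4  1.2 -1.7] [0.57598798 0.20632701 0.11241348]
0.11 0.1099 [-0.1 -1.  -0. ]
0.108 0.1079 [ 0.6 -1.3  0.9]
0.106 0.1059 [ 0.5 -1.5  0.1]
0.104 0.1039 [ 0.7 -2.  -0.3]
0.102 0.1019 [ 0.5 -1.1 -0.5]
0.1 0.1004 [ 0.8 -0.7  4.1]
0.098 0.0982 [ 0.4 -1.4  4.4]
0.096 0.0961 [ 1.  -0.6  4.5]
0.094 0.0941 [ 0.5 -1.1  5.6]
0.092 0.092 [ 1.  -1.   5.8]
0.0915 0.0916 [1.4 0.1 6.6]
0.091 0.091 [ 0.7 -0.2  5.5]
0.0905 0.0905 [ 1.4 -1.   6.8]
0.09 0.09 [ 0.5 -1.3  6.2]
0.0895 0.0896 [ 1.1 -2.1  6.8]
0.089 0.0891 [ 0.4 -0.7  5.6]
0.0885 0.0886 [ 0.5 -0.6  7.3]
0.088 0.0881 [ 0.8 -1.2  6.8]
0.0875 0.0877 [ 1.2 -1.1  7.4]
0.087 0.0872 [ 0.2 -1.2  7.6]
0.0865 0.0867 [ 1.5 -1.6  6.7]
0.086 0.0862 [ 0.5 -0.7  8.1]
0.0855 0.0857 [ 0.7 -1.1  7.1]
0.085 0.0853 [ 0.7 -1.5  8.9]
0.0845 0.0849 [ 0.8 -1.7  7.7]
0.084 0.0849 [-0.9 -2.3 10.8]
0.0835 0.0849 [-2.5 -1.6 14.8]
21.0167 [-2.2 -1.6 15. ] [0.57615416 0.20631578 0.08485774] 13.513863088981308
```

Seat contact is at TCP z of about 0.0849, and the force rises from 9 N to 15 N there. I'll ease up 1 mm and slide.

```bash
python3 - <<'E'
from h import *
d=np.array([np.cos(np.radians(23.4)),np.sin(np.radians(23.4))]); C=np.array([.5923,.2133]); n=np.array([-d[1],d[0]])
z=.0858
e=C-.018*d
robot.servo_line([*e,z],speed=.01); robot.dwell(.2); f0=np.array(robot.read_force()); print(f0.round(1),robot.read_position())
s=-.018
while s<.004:
    s+=.002 if s<-.0045 else .0005
    robot.servo_line([*(C+s*d),z],speed=.015)
    f=np.array(robot.read_force())-f0; q=np.array(robot.read_position())
    a=(q[:2]-C)@d*1e3
    print(round(s*1e3,1),a.round(2),((q[:2]-C)@n*1e3).round(2),(q[2]*1e3).round(1),"Fx %.1f Fy %.1f Fz %.1f"%(f[:2]@d,f[:2]@n,f[2]))
    if f[:2]@d<-10 or abs(f[:2]@n)>12 or abs(f[2])>18: break
print(robot.read_t(),robot.read_grip_width()*88)
a,_=shot("wrist","w4")
E
```

```text
[ 0.6 -0.   6.6] [0.57589533 0.20622492 0.08606667]
-16.0 -16.74 -0.12 85.7 Fx -2.2 Fy 0.0 Fz -0.4
-14.0 -14.98 -0.14 85.6 Fx -1.7 Fy 1.1 Fz -1.0
-12.0 -13.0 -0.21 85.6 Fx -1.9 Fy 0.5 Fz -0.1
-10.0 -11.04 -0.22 85.5 Fx -2.1 Fy -0.3 Fz -1.0
-8.0 -9.07 -0.21 85.5 Fx -2.6 Fy -0.3 Fz -1.1
-6.0 -7.05 -0.21 85.5 Fx -2.2 Fy 0.3 Fz 0.2
-4.0 -5.04 -0.23 85.5 Fx -2.2 Fy 0.3 Fz -0.1
-3.5 -4.67 -0.23 85.5 Fx -2.1 Fy 0.7 Fz -1.0
-3.0 -4.22 -0.23 85.5 Fx -2.8 Fy 0.6 Fz -0.1
-2.5 -3.71 -0.21 85.5 Fx -3.6 Fy -0.4 Fz 0.1
-2.0 -3.23 -0.23 85.5 Fx -2.5 Fy 0.3 Fz -0.2
-1.5 -2.71 -0.22 85.5 Fx -2.6 Fy 0.6 Fz -1.3
-1.0 -2.22 -0.22 85.5 Fx -2.7 Fy 0.9 Fz -0.3
-0.5 -1.72 -0.24 85.5 Fx -2.2 Fy 0.1 Fz -0.2
0.0 -1.21 -0.27 85.6 Fx -2.6 Fy -0.7 Fz -0.7
0.5 -0.73 -0.23 85.6 Fx -2.6 Fy 0.0 Fz -0.1
1.0 -0.22 -0.24 85.6 Fx -2.0 Fy 0.3 Fz -0.1
1.5 0.27 -0.27 85.6 Fx -3.1 Fy 0.1 Fz 0.6
2.0 0.8 -0.24 85.6 Fx -3.3 Fy 1.3 Fz -0.3
2.5 1.11 -0.27 85.6 Fx -3.7 Fy 0.2 Fz 0.8
3.0 1.19 -0.3 85.6 Fx -4.6 Fy 1.2 Fz 2.3
3.5 1.31 -0.34 85.7 Fx -6.2 Fy 0.5 Fz 3.7
4.0 1.41 -0.37 85.7 Fx -7.6 Fy 1.6 Fz 5.5
27.6333 13.677004055177463
```

View pics/w4.png

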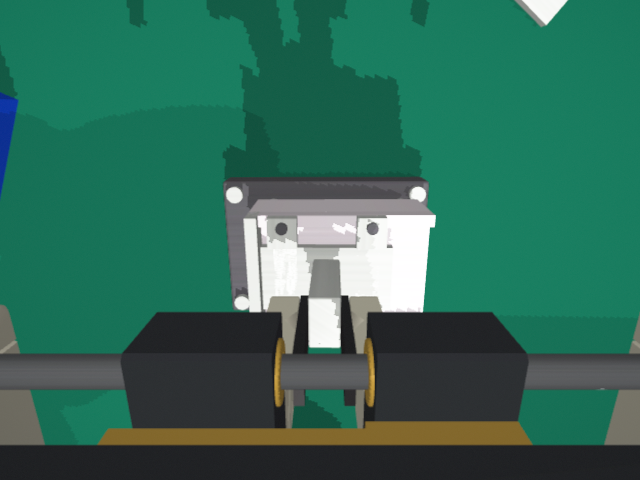

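The picture shows the plate against the stop wall at about (255,265), with its ears under the claws at (281,229) and (372,229). The force rise at +1.1 mm confirms the stop. I'll ease up onto the claws, release and retreat.

```bash
python3 - <<'E'
from h import *
d=np.array([np.cos(np.radians(23.4)),np.sin(np.radians(23.4))]); C=np.array([.5923,.2133])
p=lambda s,z:[*(C+s*d),z]
def rep(t): q=np.array(robot.read_position()); f=np.array(robot.read_force()); print(t,((q[:2]-C)@d*1e3).round(2),(q[2]*1e3).round(2),f.round(1))
robot.servo_line(p(.0025,.0858),speed=.01); rep("relax")
for z in(.0863,.0868,.0873,.0878,.0883):
    robot.servo_line(p(.0022,z),speed=.01); rep(z)
    if robot.read_force()[2]<1: break
robot.move_gripper(.5); robot.dwell(.2); rep("open"); z=robot.read_position()[2]
q=robot.read_position(); robot.servo_line([q[0],q[1],.16],speed=.1); robot.dwell(.3)
# view: back off toward -tool x so the plate is in clear sight
R=down(293.4); q=np.array([.5923,.2133,.19])+R[:,0]*.03
robot.goto(q,R); robot.dwell(.3); a,_=shot("wrist","w5"); rep("end")
W=world(*cam("wrist")[1:]); 
r=W[...,2]; rr=np.hypot(W[...,0]-.5923,W[...,1]-.2133)
m=(r>.105)&(r<.13)&(rr<.04); S=W[m]
if len(S): print("tab",len(S),cv2.minAreaRect((S[:,:2]*1e3).astype(np.float32)),np.median(S[:,2]),((S[:,:2].mean(0)-C)@d*1e3))
print(robot.read_t())
cv2.imwrite("pics/w5c.png",cv2.resize(a[150:350,180:446],None,fx=3,fy=3)[...,::-1])
E
```

```text
relax 1.13 85.66 [-2.5 -0.9  6.9]
0.0863 1.03 86.06 [-2.1 -0.4  6.4]
0.0868 1.02 86.5 [-2.2 -0.9  5.8]
0.0873 1.02 86.95 [-1.5 -0.3  6. ]
0.0878 0.96 87.38 [-2.5 -1.5  6. ]
0.0883 0.82 87.57 [-2.6 -1.9  2.7]
open 2.2 88.31 [-0.5  0.3  0.4]
end -0.25 189.41 [-0.8 -0.5  0.1]
tab 789 ((593.3082885742188, 212.8879852294922), (13.522613525390625, 24.31037139892578), 23.04183006286621) 0.1212694273462045 0.7030873787948012
32.025
```

View pics/w5c.png

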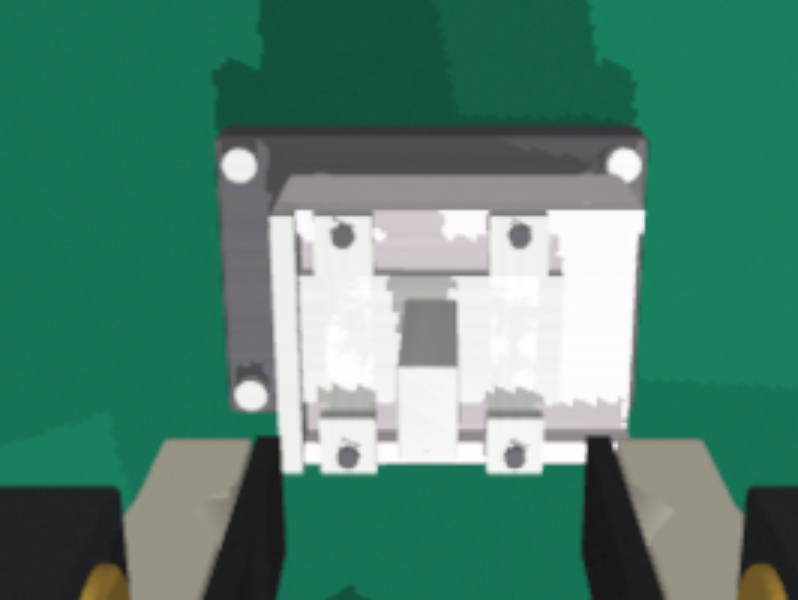

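The picture shows the plate level at the stop, at crop (298,330), with all four claws over its ears and the fingers clear. The tab top at 0.121 means the pin has pushed the plate up against the claws.

```bash
python3 -c "
from rig import robot
print(robot.job_done(),robot.read_t())"
```

```text
the job is handed in; nothing more can be done
the job is handed in; nothing more can be done
```

I slid the lock plate home against the end stop with the spring pin trapped under it, let go and backed the arm clear, then handed the job in at about 32 s; no verdict came back.

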